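# Lift the laden tray out of the supply box and hold it level

## Robot

A 6-joint arm with a two-finger parallel gripper is mounted at the origin on a cart in front of the work surface, level with it; the furniture and walls round the work are solid. World frame = base frame: x ahead of the robot, y to its left, z up, the work surface at z = 0. Lengths are in m, angles in rad, forces in N, time in s.
With the tool pointing down it reaches from about 0.425 to 0.95 m from the base axis. Payload 3.5 kg.
Tool frame: the origin (TCP) lies between the finger pads; the fingertips stand 22 mm ahead of it and the grasp point (between the pads) lies 3 mm ahead of it (ctrl.nose_length is the z of the fingertips in the tool frame, in m); z points along the fingers, y is the line along which they close (so a half turn about z gives the same grasp; the last joint's range is limited). The gripper opens to 85 mm and grips with 20 to 120 N. Pads are 22 mm wide; open, the fingers measure 114 mm over their backs; the gripper's body (76 mm by 85 mm) begins 54 mm behind the grasp point. The pads swing forward as they close: fully open they stand 13 mm farther back than shut.
Start: joints at [1.195, 0.286, 1.577, -0, 1.279, -0.15], TCP at [0.151, 0.658, 0.253] pointing down, gripper open.
Joint ranges: [-2.77, 2.77], [-0.9, 2.22], [0.21, 2.48], [-1.53, 4.67], [0.24, 2.81], [-2.84, 2.84]. Speed limits (rad/s): [2.79, 2.79, 3.14, 3.14, 3.14, 3.14].

## Interface

Orientations are given as a unit quaternion [x, y, z, w].
In Python, from plant import ctrl gives the robot as it stands. The module is installed in compiled form; this text tells all that it offers.
- The arm moves only by the tool send_rows, never from a script. Its argument "rows" is text: rows parted by semicolons, each of 7 numbers parted by spaces: the turn, a rotation vector about the tool's x, y, z in degrees, then the shift along the tool's x, y, z in mm, then the opening, from -1 (shut) to 1 (fully open). A call has 1 to 8 rows; each row is the pose to reach, as a shift and turn from the pose commanded when the call began, along the tool's axes at that moment; what a row does not reach only later rows make up. A row lasts 1/8 s, in which the tool goes at most 62.5 mm and 10.7 degrees, less where a joint would pass 70% of its speed; a pose out of reach is approached as far as the arm can. A call with a gripper value outside its range is refused whole. The fingers move at their own pace and stop on an object; "grip_force" is the grip in N (left out, the last holds). Time passes only in rows, so rows that repeat a pose let the fingers close. It gives the time, the measured TCP pose, the force, the opening and the grip force at its end, in the units of the state.
- ctrl.get_state(): the state, without advancing time (a new reading comes with each control period).
- ctrl.read_camera(name): name is "scene" or "top" or "wrist"; returns a dict with "color" (400x640x3 uint8, red, green, blue), "fx", "fy", "cx", "cy" (pixels), "extrinsics" (4x4, takes a point from world to camera coordinates). Camera axes: x right, y down, z forward; pixel columns grow to the right and rows downward; lengths in m; the calibration is good to about 2 mm. The wrist camera is an equidistant fisheye: a pixel r from the principal point sees the ray r / f radians off the axis. A picture is of the moment at which its call begins. There is no depth.
- ctrl.sign_off(): hands the job in; it is judged then, once.
Trained networks look in a picture, given as the dict that the camera call returned (one of the last four; its "shot" number tells which), for a name from the list of things; names that differ only in an ending like _2 or _b are one class to them, and where a whole thing is asked for, a point or a joint stands for the part that bears it (a point fixed in the world has none). Each returns a list of dicts, best first, with "p" (0 to 1); they miss things now and then, are a little off and sometimes report something else, mostly with a low value. They report only what shows in the picture. A call takes as long as a camera call.
- ctrl.look_for(picture, target): "position" ([x, y, z] in m, in the coordinates of the camera as it stood for that picture, good to about 4 mm: the middle of the surface that is visible of it).
The state is a dict: "time": time; "qpos": joint angles; "dq": joint speeds; "joint_efforts": joint torques, N m; "eef_pos": TCP position; "tcp_rot": TCP orientation; "contact_force": force on the tool from outside, world axes, zero at the start; "wrist_torque": the same for the moment, N m; "opening": opening from 0.0 (shut) to 1.0 (fully open); "finger_force": force on a finger pad.
Only numpy, scipy, OpenCV 4.12 (cv2) and the standard library are available. Lean on these libraries where they do the work, as an engineer would, in place of code of your own. Each camera call takes 0.05 s, during which the arm holds its last target. There are 200 camera calls.

## Task

Open the supply box by swinging its lid back past upright so that it stays open, then take the tray inside by its handle and lift it straight up out of the box, gently and level, without wedging it and without spilling or losing any of the things in it. Finish while still holding it: keep the tray steady and level above the box, its underside at least 10 cm above the box's rim, so that a colleague can reach the tape rolls underneath; leave the other things on the table where they are.

Things in the scene. Friction and masses are not known exactly. Their poses are not given: they have to be found in the camera images.
- supply_box: Open-topped black plastic box on the table, does not shift: 190 (x) x 330 (y) mm, rim 122 mm above the table, walls 4 mm. Origin: centre of its underside; -x is its front (lid's lip, toward the robot), y runs along its length, parallel to the lid's hinge. Ledges inside its short ends, 58 mm above the table, carry the tray; tape rolls lie beneath.
- lid (a joint): Angle of the box's grey lid, rad: 0 shut, 1.57 upright, stop at 1.9. Shallow shell 194 x 334 mm, 18 mm deep, 0.3 kg, hinged along the box's back (+x) rim, opens up and back. Not latched; may start up to 0.2 rad ajar. Its stiff hinge (about 0.5 N m) leaves it at any angle where it is let go. The tray clears it only past upright.
- lid_lip (a point): Grip point on the lid's lifting lip, a block 36 mm wide (along box y), 12 mm thick, standing 34 mm out from the middle of the lid's front edge; point at mid-thickness, 22 mm out. Lid shut: it lies 216 mm before (box -x) and 9 mm above lid_hinge, about which it circles. Pinched across its width it can turn between the pads, so the gripper may keep pointing down.
- lid_hinge (a point): Middle of the lid's hinge axis, on the box's back rim, 123 mm above the table; the axis runs along the box's y. Its frame turns with the lid.
- tray: Grey lift-out tray seated in the box under the lid, 174 (x) x 314 (y) mm, walls 34 mm high, 0.35 kg empty, 0.67 to 0.83 kg laden; 4 mm play all round. Axes as the box's. Origin: centre of its underside, 58 mm above the table while seated. A full-width bay 81 mm long at each end (y); between them a middle part split by a low wall under the handle.
- tray_bar (a point): Centre of the tray's fixed handle: straight bar along the tray's y, 12 mm thick (x), 16 mm high, 116 mm free between its two posts; 56 mm above the tray's underside (114 mm above the table while seated), within 30 mm of the laden tray's balance point. Things beside it reach at most 27 mm above the tray's underside. A grip of 40 N is ample.
- tray_base (a point): Centre of the tray's underside (same point as the tray's origin).
- label_roll: Roll of blank white labels, 69 mm across, 60 mm tall, 0.12 to 0.28 kg, standing in one of the tray's end bays (either one). Origin: centre of its underside.
- rubber: Eraser, 23 x 42 x 13 mm, 0.02 kg, lying in the front middle compartment of the tray. Origin: centre of its underside.
- tray_staples: Small green carton of staples, 38 x 75 x 24 mm, 0.07 kg, lying in the rear middle compartment of the tray. Origin: centre of its underside.
- parcel_small: Small brown cardboard parcel, 65 x 89 x 63 mm, loose on the table; bystander. Origin: centre of its underside.
- calculator: Flat grey calculator, 119 x 69 x 18 mm, 0.11 kg, lying crosswise in the other end bay. Origin: centre of its underside.
- tape_measure: Yellow pocket tape measure, 34 x 101 x 64 mm, loose on the table; bystander. Origin: near the centre of its underside.
- wood_stamp: Wooden hand stamp with a turned knob, 64 x 32 x 78 mm, loose on the table; bystander. Origin: centre of its underside.

How it is judged:
By the outcome, as a careful person would: the job done as asked, in the order asked, and still so for the second after the job is handed in, while the arm keeps its last pose, push and grip.
It also fails if it takes over 58 s, if anything falls off the work surface, if the arm or the gripper's body presses on something with over 40 N, if the wrist force passes 120 N, or if a joint passes its speed limit or range.

## Working session

There is one attempt and no reset: what is moved stays moved. The work goes in short steps, Python scripts to look and compute and a tool call to move; the robot and the scene stay as the last step left them, time stands still between calls to the robot, and variables do not carry over. Pictures are saved under pics/ and viewed, at most 10 in all, crops included, and the job is handed in when it is done.

Besides the shell and the picture viewer there is one more tool, called by a JSON object that holds its "method" and its "body". send_rows: Moves the arm, as the interface text tells. Its arguments: {"type":"object","properties":{"rows":{"type":"string"},"grip_force":{"type":"number"}},"required":["rows"]}

```bash
mkdir -p pics
cat > h.py <<'E'
import numpy as np, cv2
from plant import ctrl
from scipy.spatial.transform import Rotation as R
def look(cam, names, save=None):
    p=ctrl.read_camera(cam); E=np.array(p["extrinsics"])
    if save: cv2.imwrite("pics/"+save, p["color"][:,:,::-1])
    for n in names:
        for d in ctrl.look_for(p,n)[:2]:
            w=np.linalg.inv(E)@np.r_[d["position"],1]
            print(cam,n,round(d["p"],2),w[:3].round(4))
    return p
def st():
    s=ctrl.get_state()
    print("t",round(s["time"],2),"pos",np.round(s["eef_pos"],4),"open",round(s["opening"],3),"F",np.round(s["contact_force"],1),"T",np.round(s["wrist_torque"],2),"ff",s["finger_force"])
    print("q",np.round(s["qpos"],3)); print(R.from_quat(s["tcp_rot"]).as_matrix().round(3))
    return s
E
python3 - <<'E'
from h import *
st()
N=["supply_box","lid","lid_lip","parcel_small","tape_measure","wood_stamp"]
p=look("top",N,"top.png"); print(p["fx"],p["cx"],p["cy"],np.array(p["extrinsics"]).round(3).tolist())
look("scene",N,"scene.png")
E
```

```text
t 0.0 pos [0.1509 0.6573 0.2519] open 1.003 F [-0.3  0.1 -0.1] T [ 0.   -0.03  0.03] ff 0.0
q [ 1.195  0.287  1.578  0.     1.279 -0.15 ]
[[-0.975  0.224 -0.001]
 [ 0.224  0.975 -0.002]
 [ 0.    -0.002 -1.   ]]
top supply_box 0.93 [ 0.5474 -0.0415  0.1448]
top lid 0.85 [ 0.5516 -0.0425  0.1448]
top lid_lip 0.84 [ 0.5482 -0.0424  0.1436]
top parcel_small 0.9 [ 0.4483 -0.3151  0.0486]
top tape_measure 0.66 [0.6787 0.3958 0.0584]
top wood_stamp 0.75 [ 0.6527 -0.3249  0.0191]
480.6603204620355 321.48437742375046 195.75889636874825 [[-0.004, -1.0, -0.018, 0.046], [-0.989, 0.007, -0.149, 0.567], [0.149, 0.017, -0.989, 1.509], [0.0, 0.0, 0.0, 1.0]]
scene supply_box 0.93 [ 0.4896 -0.1194  0.1232]
scene lid 0.92 [ 0.515  -0.0793  0.1363]
scene lid_lip 0.91 [ 0.5193 -0.0738  0.1438]
scene parcel_small 0.82 [ 0.4268 -0.3305  0.0502]
scene tape_measure 0.66 [0.6661 0.3913 0.0312]
scene wood_stamp 0.77 [ 0.647  -0.3339  0.0194]
```

View pics/top.png

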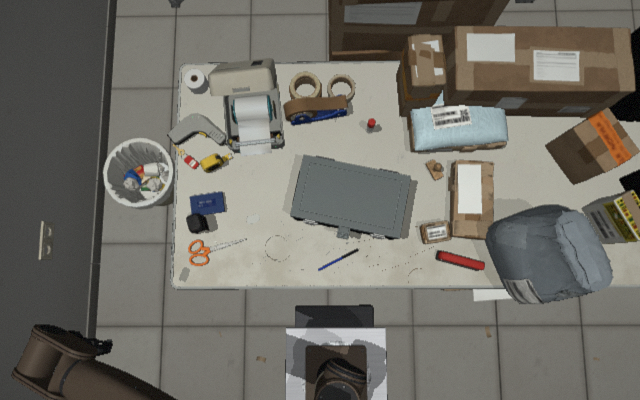

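View pics/scene.png

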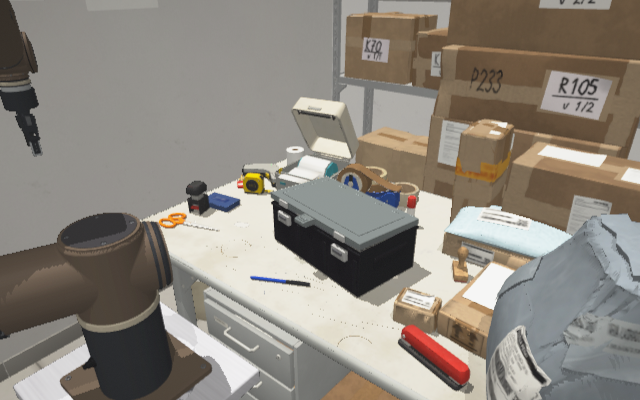

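The top view shows the lid at cols 291–416, rows 156–238, with the lip at (344,232). The scene view shows it closed or nearly so, with the lip at (303,219). Next I'll zoom in on the corners.

Run:
```python
import cv2,numpy as np
a=cv2.imread("pics/top.png")[145:250,280:430]; b=cv2.imread("pics/scene.png")[165:300,260:430]
a=cv2.resize(a,None,fx=5,fy=5,interpolation=cv2.INTER_CUBIC)
b=cv2.resize(b,None,fx=4.4,fy=4.4,interpolation=cv2.INTER_CUBIC)
cv2.imwrite("pics/a.png",a);cv2.imwrite("pics/b.png",b)
```

```text
(no output)
```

View pics/a.png

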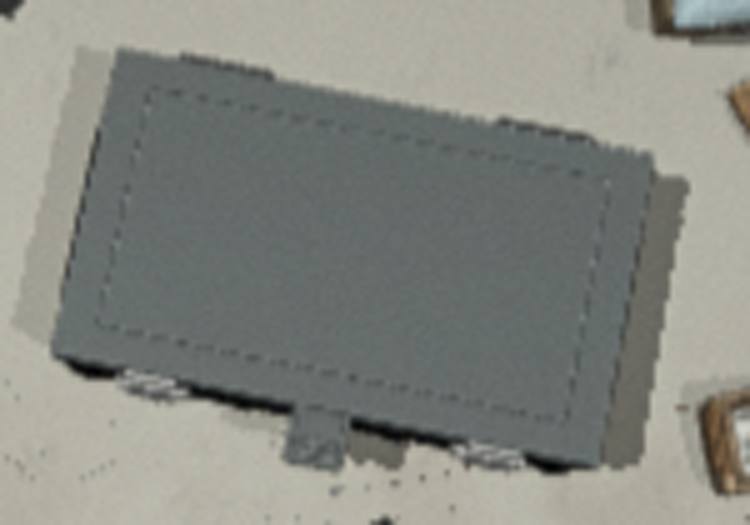

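View pics/b.png

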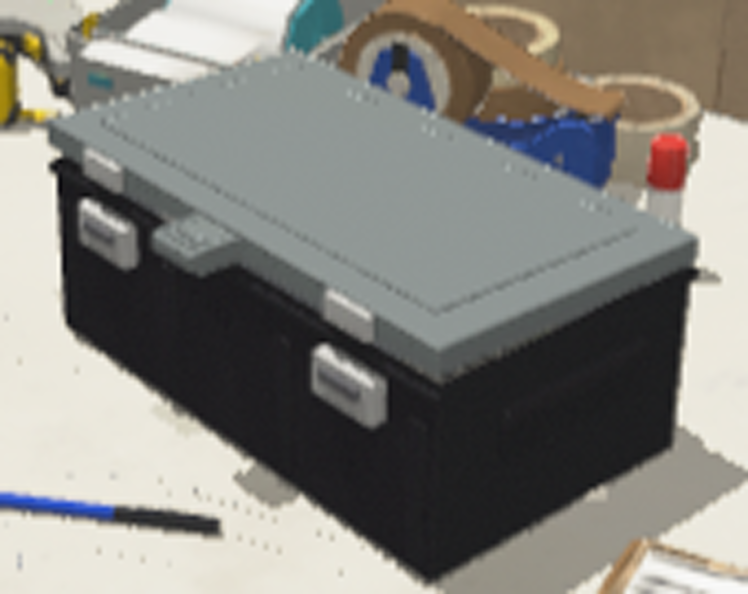

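Lid corners in the top crop are (118,50), (652,155), (600,467) and (52,353). In the scene crop they are (50,122), (440,345), (697,240) and (300,55). The lid is almost shut. I'll fit box pose and lid angle to these.

```bash
cat >> h.py <<'E'
def proj(p,X):
    X=np.asarray(X); E=np.array(p["extrinsics"]); c=X@E[:3,:3].T+E[:3,3]
    return np.c_[p["fx"]*c[:,0]/c[:,2]+p["cx"],p["fy"]*c[:,1]/c[:,2]+p["cy"]]
E
python3 - <<'E'
from h import *
from scipy.optimize import least_squares
T=ctrl.read_camera("top");S=ctrl.read_camera("scene")
# order: back+y, back-y, front-y, front+y ; box bottom front-y corner too
pt=np.array([[118,50],[652,155],[600,467],[52,353]])/5+[280,145]
ps=np.array([[300,55],[697,240],[440,345],[50,122]])/4.4+[260,165]
pb=np.array([[430,582],[672,448],[68,325]])/4.4+[260,165]
def pts(v):
    x,y,w,a=v
    # hinge-relative lid-top coords; hinge at +0.095, lid x from +0.002 to -0.192
    L=np.array([[.002,.167,.018],[.002,-.167,.018],[-.192,-.167,.018],[-.192,.167,.018],[-.216,0,.009]])
    ca,sa=np.cos(a),np.sin(a)
    M=np.c_[ca*L[:,0]+sa*L[:,2]+.095, L[:,1], -sa*L[:,0]+ca*L[:,2]+.123]
    B=np.array([[-.095,-.165,0],[.095,-.165,0],[-.095,.165,0]])
    Q=np.r_[M,B]; Rz=R.from_euler('z',w).as_matrix()
    return Q@Rz.T+[x,y,0]
def f(v):
    Q=pts(v)
    return np.r_[(proj(T,Q[:4])-pt).ravel(),(proj(S,Q[:4])-ps).ravel(),(proj(S,Q[5:])-pb).ravel()]
r=least_squares(f,[.55,-.04,-.2,.05],loss='soft_l1')
print(r.x.round(4),f(r.x).round(1)); print("lip",pts(r.x)[4].round(4), "hinge", (R.from_euler('z',r.x[2]).as_matrix()@[.095,0,.123]+[r.x[0],r.x[1],0]).round(4))
print(proj(T,pts(r.x)[4:5]),proj(S,pts(r.x)[4:5]))
E
```

```text
[ 0.5535 -0.0487 -0.2127  0.0238] [ 0.4 -1.6  1.2 -0.8  0.  -0.5 -0.2 -0.7 -1.2 -2.4  1.1 -1.5 -0.1  1.1
 -0.8 -0.6 -0.5  2.  -0.1  1.1 -1.3  1. ]
lip [ 0.4355 -0.0232  0.1371] hinge [ 0.6463 -0.0688  0.123 ]
[[343.08561223 234.45576293]] [[302.14339295 221.6678505 ]]
```

{"method": "send_rows", "body": {"rows": "0 0 0 -52 -34 0 1;0 0 0 -105 -68 0 1;0 0 0 -157 -101 0 1;0 0 0 -210 -135 0 1;0 0 0 -262 -169 0 1;0 0 0 -315 -203 0 1;0 0 0 -367 -236 0 1;0 0 0 -420 -270 0 1", "grip_force": 30}}

```text
time: 1.8
eef_pos: [0.5009, 0.2994, 0.2537]
tcp_rot: [0.113, 0.994, 0.0, 0.0]
contact_force: [0.1, -0.2, -0.8]
opening: 1.001
finger_force: 0.0
```

```bash
cat >> h.py <<'E'
def shift(target):
    s=st(); M=R.from_quat(s["tcp_rot"]).as_matrix()
    d=M.T@(np.array(target)-s["eef_pos"])*1000
    y=M[:,1]; print("shift mm",d.round(1),"tool y angle from world y (deg)",np.degrees(np.arctan2(-y[0],y[1])).round(2))
E
python3 -c "
from h import *
shift([.4355,-.0232,.22])"
```

```text
t 1.8 pos [0.5009 0.2994 0.2537] open 1.001 F [ 0.1 -0.2 -0.8] T [-0.02  0.01  0.03] ff 0.0
q [ 0.365  0.086  1.807  0.     1.248 -0.98 ]
[[-0.975  0.224  0.001]
 [ 0.224  0.975  0.   ]
 [-0.001  0.001 -1.   ]]
shift mm [  -8.5 -329.1   33.5] tool y angle from world y (deg) -12.94
```

{"method": "send_rows", "body": {"rows": "0 0 -0.7 -1 -55 0 1;0 0 -0.7 -3 -110 0 1;0 0 -0.7 -4 -165 0 1;0 0 -0.7 -6 -220 5 1;0 0 -0.7 -8 -275 15 1;0 0 -0.7 -8.5 -310 25 1;0 0 -0.7 -8.5 -329 33.5 1;0 0 -0.7 -8.5 -329 33.5 1"}}

```text
time: 2.8
eef_pos: [0.4338, -0.0223, 0.2194]
tcp_rot: [0.108, 0.994, 0.0, -0.0]
contact_force: [0.4, -0.1, -0.4]
opening: 1.001
finger_force: 0.0
```

```bash
python3 -c "
from h import *
shift([.4355,-.0232,.14])
p=look('wrist',['lid_lip','lid'],'w1.png')
print(p['fx'],p['cx'],p['cy'])
look('scene',['lid_lip']);look('top',['lid_lip'])"
```

```text
t 2.8 pos [ 0.4338 -0.0223  0.2194] open 1.001 F [ 0.4 -0.1 -0.4] T [-0.01 -0.06 -0.  ] ff 0.0
q [-0.286 -0.238  2.175  0.     1.206 -1.64 ]
[[-0.977  0.215 -0.001]
 [ 0.215  0.977  0.   ]
 [ 0.001  0.    -1.   ]]
shift mm [-2.  -0.5 79.4] tool y angle from world y (deg) -12.39
wrist lid_lip 0.9 [ 0.4849 -0.0323  0.1464]
wrist lid_lip 0.73 [0.6738 0.386  0.0385]
wrist lid 0.87 [ 0.4852 -0.0303  0.1423]
309.70691628693146 324.25358217836185 202.4411915089803
scene lid_lip 0.94 [ 0.5145 -0.0841  0.143 ]
top lid_lip 0.83 [ 0.5603 -0.0499  0.1429]
```

View pics/w1.png

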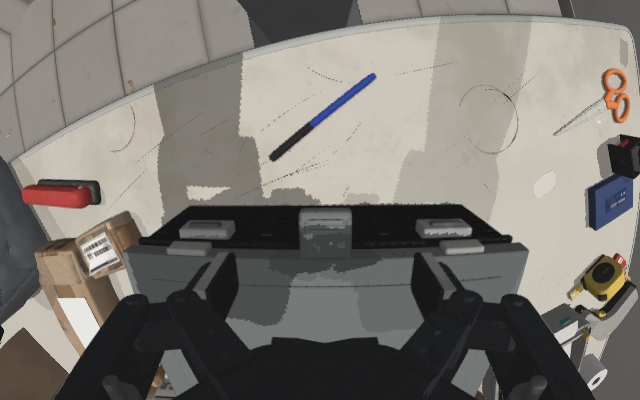

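The wrist view shows the lip centred at column 325, rows 207–257, midway between the fingers at about 237 and 412. I'll check its distance by fisheye projection.

```bash
python3 -c "
from h import *
p=ctrl.read_camera('wrist');E=np.array(p['extrinsics'])
c,s=np.cos(-.2127),np.sin(-.2127)
for a in (0,.0238,.05):
  for n,(lx,ly,lz) in dict(tipTL=(-.228,.018,.015),tipTR=(-.228,-.018,.015),tipB=(-.228,0,.003),root=(-.194,.018,.015),cornL=(-.192,.167,.018),cornR=(-.192,-.167,.018)).items():
    x=np.cos(a)*lx+np.sin(a)*lz;z=-np.sin(a)*lx+np.cos(a)*lz+.123
    X=np.array([.6463+c*x-s*ly,-.0688+s*x+c*ly,z,1]);q=(E@X)[:3]
    th=np.arctan2(np.hypot(q[0],q[1]),q[2]);k=p['fx']*th/np.hypot(q[0],q[1])
    print(a,n,(q[:2]*k+[p['cx'],p['cy']]).round(1))
"
```

```text
0 tipTL [348.  203.8]
0 tipTR [295.5 203.8]
0 tipB [321.8 199. ]
0 root [346.7 248.9]
0 cornL [523.1 246.4]
0 cornR [122.2 245.6]
0.0238 tipTL [348.5 206.8]
0.0238 tipTR [294.7 206.7]
0.0238 tipB [321.8 201.3]
0.0238 root [347.1 252.2]
0.0238 cornL [525.8 249.1]
0.0238 cornR [119.4 248.4]
0.05 tipTL [349.2 210.4]
0.05 tipTR [293.9 210.3]
0.05 tipB [321.7 204.2]
0.05 root [347.6 256.1]
0.05 cornL [528.9 252.4]
0.05 cornR [116.4 251.6]
```

{"method": "send_rows", "body": {"rows": "0 0 0 -1 0.5 25 1;0 0 0 -2 1 50 1;0 0 0 -2 1 70 1;0 0 0 -2 1 79 1;0 0 0 -2 1 79 -1;0 0 0 -2 1 79 -1;0 0 0 -2 1 79 -1;0 0 0 -2 1 79 -1", "grip_force": 30}}

```text
time: 4.2
eef_pos: [0.4368, -0.0224, 0.1418]
tcp_rot: [0.106, 0.994, -0.002, 0.001]
contact_force: [-1.5, -5.5, 1.2]
opening: 0.411
finger_force: 36.6
```

```bash
python3 -c "
import numpy as np
f=lambda t:np.array([.216*np.cos(t)-.009*np.sin(t),-.216*np.sin(t)-.009*np.cos(t)])*1000
t=np.linspace(.024,1.80,25)
for k in (0,8,16):
  print('; '.join('0 0 0 %.0f 0 %.0f -1'%tuple(f(a)-f(t[k])) for a in t[k+1:k+9]))"
```

```text
0 0 0 -2 0 -16 -1; 0 0 0 -4 0 -32 -1; 0 0 0 -8 0 -47 -1; 0 0 0 -14 0 -62 -1; 0 0 0 -20 0 -77 -1; 0 0 0 -27 0 -91 -1; 0 0 0 -35 0 -105 -1; 0 0 0 -45 0 -118 -1
0 0 0 -10 0 -12 -1; 0 0 0 -21 0 -24 -1; 0 0 0 -33 0 -34 -1; 0 0 0 -46 0 -44 -1; 0 0 0 -59 0 -53 -1; 0 0 0 -73 0 -61 -1; 0 0 0 -88 0 -67 -1; 0 0 0 -103 0 -73 -1
0 0 0 -15 0 -4 -1; 0 0 0 -31 0 -8 -1; 0 0 0 -47 0 -10 -1; 0 0 0 -63 0 -11 -1; 0 0 0 -79 0 -11 -1; 0 0 0 -95 0 -9 -1; 0 0 0 -111 0 -7 -1; 0 0 0 -126 0 -3 -1
```

{"method": "send_rows", "body": {"rows": "0 0 0 -2 0 -16 -1; 0 0 0 -4 0 -32 -1; 0 0 0 -8 0 -47 -1; 0 0 0 -14 0 -62 -1; 0 0 0 -20 0 -77 -1; 0 0 0 -27 0 -91 -1; 0 0 0 -35 0 -105 -1; 0 0 0 -45 0 -118 -1"}}

```text
time: 5.2
eef_pos: [0.4788, -0.0314, 0.2576]
tcp_rot: [0.106, 0.994, -0.001, -0.003]
contact_force: [-1.2, -3.8, -6.7]
opening: 0.417
finger_force: 34.4
```

{"method": "send_rows", "body": {"rows": "0 0 0 -10 0 -12 -1; 0 0 0 -21 0 -24 -1; 0 0 0 -33 0 -34 -1; 0 0 0 -46 0 -44 -1; 0 0 0 -59 0 -53 -1; 0 0 0 -73 0 -61 -1; 0 0 0 -88 0 -67 -1; 0 0 0 -103 0 -73 -1"}}

```text
time: 6.2
eef_pos: [0.5795, -0.0529, 0.3312]
tcp_rot: [0.107, 0.994, -0.001, -0.004]
contact_force: [-4.9, -2.6, -3.3]
opening: 0.416
finger_force: 34.4
```

{"method": "send_rows", "body": {"rows": "0 0 0 -15 0 -4 -1; 0 0 0 -31 0 -8 -1; 0 0 0 -47 0 -10 -1; 0 0 0 -63 0 -11 -1; 0 0 0 -79 0 -11 -1; 0 0 0 -95 0 -9 -1; 0 0 0 -111 0 -7 -1; 0 0 0 -126 0 -3 -1"}}

```text
time: 7.2
eef_pos: [0.7041, -0.0796, 0.3359]
tcp_rot: [0.107, 0.994, -0.0, -0.001]
contact_force: [-4.2, -1.9, 2.7]
opening: 0.411
finger_force: 35.2
```

```bash
python3 -c "
from h import *
st()
look('scene',['lid','lid_lip','tray','tray_bar'],'s2.png')
look('top',['lid','lid_lip','tray','tray_bar'])"
```

```text
t 7.2 pos [ 0.7041 -0.0796  0.3359] open 0.411 F [-4.2 -1.9  2.7] T [-0.15  0.99 -0.  ] ff 35.210439562797546
q [-2.550e-01  3.150e-01  1.392e+00 -1.000e-03  1.436e+00 -1.612e+00]
[[-0.977  0.212 -0.002]
 [ 0.212  0.977 -0.001]
 [ 0.002 -0.001 -1.   ]]
scene lid 0.68 [ 0.6708 -0.0931  0.2121]
scene lid_lip 0.57 [ 0.6713 -0.0922  0.2181]
scene tray 0.76 [ 0.5631 -0.0482  0.0826]
scene tray_bar 0.57 [ 0.5638 -0.0436  0.0781]
top lid 0.83 [ 0.6731 -0.1386  0.2086]
top lid_lip 0.95 [ 0.6697 -0.1353  0.2097]
top tray 0.96 [0.5925 0.0363 0.0633]
top tray_bar 0.74 [0.5934 0.038  0.0657]
```

View pics/s2.png

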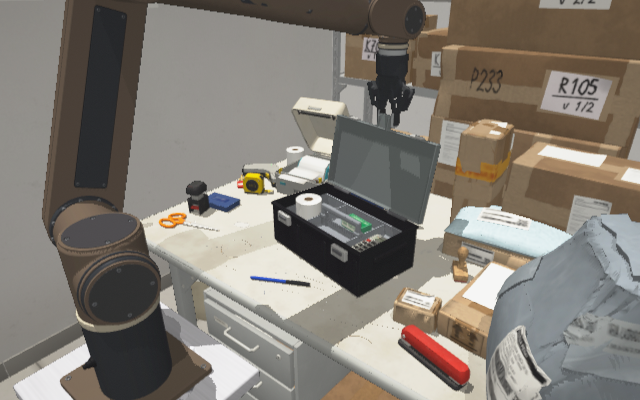

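The lid stands open past upright (about 1.80 rad), with the tray, roll, staples and calculator visible in the box. I'll release the lip, rise and turn toward the bar.

{"method": "send_rows", "body": {"rows": "0 0 0 0 0 0 0.5;0 0 0 0 0 0 0.5;0 0 0 0 0 -10 0.5;0 0 0 0 0 -30 0.5;0 0 0 0 0 -55 0.5;0 0 0 30 0 -60 0.5;0 0 10 80 0 -60 0.5;0 0 20 130 0 -50 0.5"}}

```text
time: 8.7
eef_pos: [0.5766, -0.0513, 0.3881]
tcp_rot: [0.28, 0.96, 0.0, 0.003]
contact_force: [0.7, -0.6, 1.0]
opening: 0.748
finger_force: 0.0
```

{"method": "send_rows", "body": {"rows": "0 0 10 15 -6 0 0.5;0 0 20 24 -9 20 0.5;0 0 30 24 -9 40 0.5;0 0 40 24 -9 60 0.5;0 0 50 24 -9 80 0.5;0 0 60 24 -9 100 0.5;0 0 70 24 -9 120 0.5;0 0 70 24 -9 120 0.5"}}

```text
time: 9.7
eef_pos: [0.5518, -0.0461, 0.2647]
tcp_rot: [0.778, 0.628, -0.0, -0.001]
contact_force: [0.4, -0.3, 0.0]
opening: 0.747
finger_force: 0.0
```

```bash
python3 -c "
from h import *
shift([.5535,-.046,.26])
p=look('wrist',['tray','tray_bar','lid','label_roll','calculator'],'w2.png')
look('top',['lid','tray','label_roll','calculator','tray_staples'],'t2.png')
look('scene',['lid'])
c,s=np.cos(-.2127),np.sin(-.2127);E=np.array(p['extrinsics'])
for n,(x,y,z) in dict(b1=(0,.058,.122),b2=(0,-.058,.122),c1=(-.095,.165,.122),c2=(-.095,-.165,.122)).items():
    X=np.array([.5535+c*x-s*y,-.046+s*x+c*y,z,1]);q=(E@X)[:3]
    th=np.arctan2(np.hypot(q[0],q[1]),q[2]);k=p['fx']*th/np.hypot(q[0],q[1])
    print(n,(q[:2]*k+[p['cx'],p['cy']]).round(1))
"
```

```text
t 9.7 pos [ 0.5518 -0.0461  0.2647] open 0.747 F [ 0.4 -0.3  0. ] T [ 0.   -0.05  0.03] ff 0.0
q [-0.267  0.011  1.864  0.     1.268 -0.055]
[[ 0.21   0.978 -0.001]
 [ 0.978 -0.21   0.001]
 [ 0.    -0.002 -1.   ]]
shift mm [0.5 1.7 4.7] tool y angle from world y (deg) -102.12
wrist tray 0.68 [ 0.555  -0.0137  0.062 ]
wrist tray_bar 0.65 [ 0.5244 -0.154   0.0759]
wrist tray_bar 0.63 [ 0.5931 -0.0646  0.0862]
wrist lid 0.81 [ 0.6928 -0.0333  0.2318]
wrist label_roll 0.85 [0.5663 0.0681 0.1168]
wrist calculator 0.69 [ 0.5262 -0.1551  0.0725]
top lid 0.94 [ 0.6839 -0.0761  0.2286]
top label_roll 0.62 [0.5555 0.0675 0.1204]
top calculator 0.85 [ 0.5217 -0.1576  0.074 ]
scene lid 0.69 [ 0.668  -0.1096  0.2057]
b1 [326.4 128.9]
b2 [326.  254.7]
c1 [218.2  14.5]
c2 [241.5 336.6]
```

View pics/w2.png

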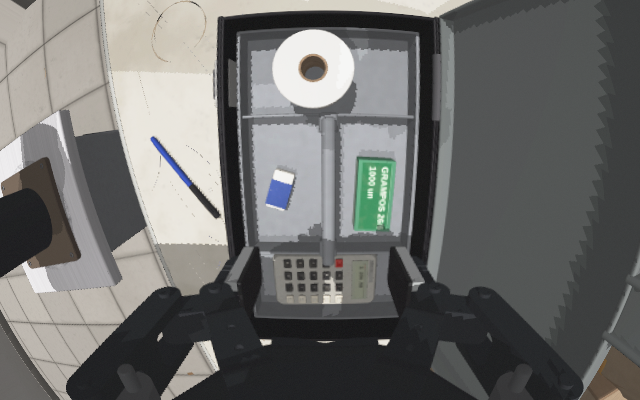

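The wrist view shows the bar at column 329, rows 117–265, with the roll at (313,68), the calculator at (325,278), and the eraser and staples on either side. I'll grip about 12 mm toward the roll, which is the estimated balance point.

{"method": "send_rows", "body": {"rows": "0 0 0 4 2 30 0.5;0 0 0 8 3 60 0.5;0 0 0 12 3.7 85 0.5;0 0 0 12 3.7 105 0.5;0 0 0 12 3.7 120 0.5;0 0 0 12 3.7 134 0.5;0 0 0 12 3.7 143 0.5;0 0 0 12 3.7 147 0.5"}}

```text
time: 11.4
eef_pos: [0.5582, -0.0354, 0.1174]
tcp_rot: [0.778, 0.628, -0.0, -0.0]
contact_force: [-0.8, -0.2, -0.0]
opening: 0.748
finger_force: 0.0
```

{"method": "send_rows", "body": {"rows": "0 0 0 0 0 0 0.3;0 0 0 0 0 0 0;0 0 0 0 0 0 -0.3;0 0 0 0 0 0 -0.5;0 0 0 0 0 0 -1;0 0 0 0 0 0 -1;0 0 0 0 0 0 -1;0 0 0 0 0 0 -1", "grip_force": 45}}

```text
time: 12.4
eef_pos: [0.5578, -0.0353, 0.1181]
tcp_rot: [0.778, 0.628, -0.001, -0.001]
contact_force: [-4.6, 1.3, 5.8]
opening: 0.131
finger_force: 46.0
```

```bash
python3 -c "
from h import *
st()"
```

```text
t 12.4 pos [ 0.5578 -0.0353  0.1181] open 0.131 F [-4.6  1.3  5.8] T [0.05 0.76 0.13] ff 45.99159836769104
q [-0.245  0.186  1.963 -0.     0.994 -0.031]
[[ 0.212  0.977 -0.001]
 [ 0.977 -0.212  0.   ]
 [-0.    -0.001 -1.   ]]
```

{"method": "send_rows", "body": {"rows": "0 0 0 0 -0.7 -1 -1;0 0 0 0 -0.7 -2 -1;0 0 0 0 -0.7 -4 -1;0 0 0 0 -0.7 -6 -1;0 0 0 0 -0.7 -8 -1;0 0 0 0 -0.7 -8 -1;0 0 0 0 -0.7 -8 -1;0 0 0 0 -0.7 -8 -1"}}

```text
time: 13.4
eef_pos: [0.5575, -0.0352, 0.1258]
tcp_rot: [0.778, 0.628, -0.0, -0.0]
contact_force: [0.6, 0.3, -7.9]
opening: 0.129
finger_force: 44.1
```

```bash
python3 -c "
from h import *
st();look('wrist',['tray','label_roll','calculator'],'w3.png')"
```

```text
t 13.4 pos [ 0.5575 -0.0352  0.1258] open 0.129 F [ 0.6  0.3 -7.9] T [-0.08  0.09  0.04] ff 44.08833861351013
q [-0.245  0.174  1.961 -0.     1.007 -0.031]
[[ 0.212  0.977 -0.   ]
 [ 0.977 -0.212  0.   ]
 [ 0.    -0.    -1.   ]]
wrist tray 0.89 [0.5714 0.0149 0.0688]
wrist label_roll 0.83 [0.5652 0.0629 0.1229]
wrist label_roll 0.65 [ 0.6755 -0.0208  0.1518]
wrist calculator 0.62 [ 0.508  -0.0373  0.0808]
```

View pics/w3.png

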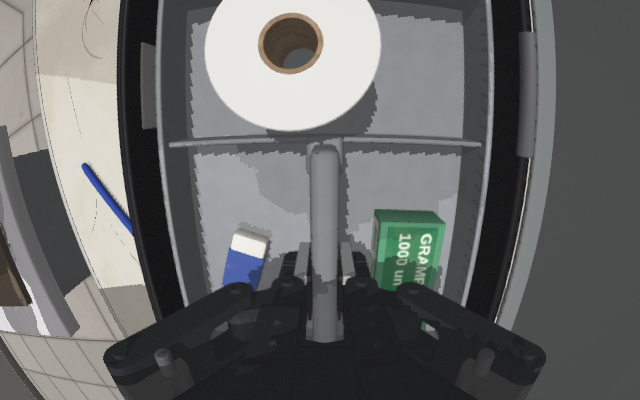

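The tray is clear of its ledges, level, with no side load and its full weight (about 0.8 kg) on the grip. Next I lift it straight up.

{"method": "send_rows", "body": {"rows": "0 0 0 0 0 -2 -1;0 0 0 0 0 -5 -1;0 0 0 0 0 -9 -1;0 0 0 0 0 -14 -1;0 0 0 0 0 -19 -1;0 0 0 0 0 -24 -1;0 0 0 0 0 -28 -1;0 0 0 0 0 -30 -1"}}

```text
time: 14.6
eef_pos: [0.5577, -0.0353, 0.1562]
tcp_rot: [0.778, 0.628, 0.0, 0.0]
contact_force: [0.4, -0.3, -8.5]
opening: 0.131
finger_force: 44.1
```

{"method": "send_rows", "body": {"rows": "0 0 0 0 0 -3 -1;0 0 0 0 0 -8 -1;0 0 0 0 0 -14 -1;0 0 0 0 0 -21 -1;0 0 0 0 0 -28 -1;0 0 0 0 0 -35 -1;0 0 0 0 0 -42 -1;0 0 0 0 0 -49 -1"}}

```text
time: 15.6
eef_pos: [0.5575, -0.0352, 0.2053]
tcp_rot: [0.778, 0.628, 0.0, 0.0]
contact_force: [0.3, 0.3, -8.5]
opening: 0.13
finger_force: 44.1
```

{"method": "send_rows", "body": {"rows": "0 0 0 0 0 -8 -1;0 0 0 0 0 -18 -1;0 0 0 0 0 -29 -1;0 0 0 0 0 -40 -1;0 0 0 0 0 -51 -1;0 0 0 0 0 -62 -1;0 0 0 0 0 -73 -1;0 0 0 0 0 -82 -1"}}

```text
time: 16.6
eef_pos: [0.5576, -0.0352, 0.2877]
tcp_rot: [0.778, 0.628, 0.0, 0.0]
contact_force: [-0.2, 0.4, -8.2]
opening: 0.128
finger_force: 44.1
```

{"method": "send_rows", "body": {"rows": "0 0 0 0 0 -6 -1;0 0 0 0 0 -10 -1;0 0 0 0 0 -13 -1;0 0 0 0 0 -15 -1;0 0 0 0 0 -15 -1;0 0 0 0 0 -15 -1;0 0 0 0 0 -15 -1;0 0 0 0 0 -15 -1"}}

```text
time: 17.6
eef_pos: [0.5575, -0.0352, 0.3017]
tcp_rot: [0.778, 0.628, -0.0, -0.0]
contact_force: [0.3, -0.2, -7.2]
opening: 0.127
finger_force: 44.1
```

```bash
python3 -c "
from h import *
st();N=['tray','tray_base','label_roll','calculator','lid']
look('scene',N,'s4.png')"
```

```text
t 17.6 pos [ 0.5575 -0.0352  0.3017] open 0.127 F [ 0.3 -0.2 -7.2] T [-0.07  0.03  0.02] ff 44.096394181251526
q [-0.245 -0.005  1.813 -0.     1.334 -0.031]
[[ 0.212  0.977 -0.   ]
 [ 0.977 -0.212  0.   ]
 [-0.    -0.    -1.   ]]
scene tray 0.78 [ 0.5368 -0.0997  0.2624]
scene tray 0.17 [ 0.6158 -0.1103  0.0953]
scene tray_base 0.59 [ 0.5317 -0.0975  0.2611]
scene label_roll 0.44 [ 0.5884 -0.0641  0.2673]
scene calculator 0.92 [ 0.5262 -0.1538  0.2567]
scene lid 0.75 [ 0.6521 -0.1626  0.2549]
scene lid 0.48 [ 0.5229 -0.1543  0.2592]
```

View pics/s4.png

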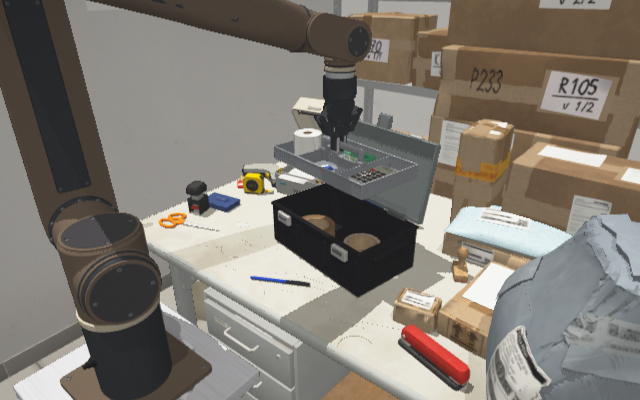

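The tray hangs level and loaded above the box, front edge from about (274,150) to (364,195). Its underside is roughly 12 cm above the rim, and the tape rolls below are uncovered.

```bash
python3 -c "
from h import *
print(ctrl.sign_off())"
```

```text
the job is handed in; nothing more can be done
None
```

The job is handed in: the lid is open past upright (about 1.8 rad), and the loaded tray is held level with its underside about 12 cm above the rim. It took about 18 s; nothing spilled and no other items were touched.

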